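# Start the blood-tube roller mixer with its pull-on knob

### The arm

A 7-joint arm with a two-finger parallel gripper is mounted at the origin on the work surface. World frame = base frame: x ahead of the robot, y to its left, z up, the work surface at z = 0. Lengths are in mm, angles in rad, forces in N, time in s.
With the tool pointing down it reaches from about 425 to 950 mm from the base axis. Payload 16.7 kg.
Tool frame: the origin (TCP) lies at the very end of the fingers, on their centre line; the grasp point (between the pads) lies 19 mm behind it; z points along the fingers, x is the direction in which the jaws open and shut, and the axes are right-handed (so a half turn about z gives the same grasp; the last joint's range is limited). The gripper opens to 94 mm and grips with 3 to 60 N. Pads are 16 mm wide; open, the fingers measure 119 mm over their backs; the gripper's body (75 mm by 177 mm) begins 78 mm behind the grasp point.
Start: joints at [-1.337, 0.426, 0.074, 1.606, -0.034, 1.111, -0.067], TCP at [252.126, 626.104, 205.467] pointing down, gripper open.
Joint ranges: [-2.85, 2.85], [-0.5, 2.14], [-1.23, 1.37], [0.21, 2.46], [-1.02, 4.16], [0.16, 2.05], [-2.73, 2.73]. Speed limits (rad/s): [1.89, 1.89, 2.39, 2.39, 3.01, 3.01, 3.01].

### API

Orientations are given as [roll, pitch, yaw] about the fixed x, y, z axes, in that order (R = Rz(yaw) Ry(pitch) Rx(roll)).
In Python, from station import manip, get_image gives the robot as it stands.
- The arm moves only by the tool jog_arm, never from a script. Its argument "rows" is a list of rows, each a list of 7 numbers: the opening, from -1 (shut) to 1 (fully open), so that 0 is half open, then the shift along the world's x, y, z normalised to -1 to 1, where 1 is 0.1 m, then the turn, a rotation vector about the world's x, y, z normalised to -1 to 1, where 1 is 360 degrees. A call has exactly 8 rows; each row is the pose to reach, as a shift and turn from the pose measured when the call began, turning the shorter way round; what a row does not reach only later rows make up. A row lasts 1/12 s, in which the tool goes at most 41.7 mm and 7.16 degrees, less where a joint would pass 70% of its speed; a pose out of reach is approached as far as the arm can. A call with a number of a shift or a turn outside -1 to 1 is refused whole. A call with a gripper value outside its range is refused whole. The fingers move at their own pace and stop on an object; "force" is the grip in N (left out, the last holds). Time passes only in rows, so rows that repeat a pose let the fingers close, or fill a call up. It gives the time, the measured TCP pose, the force and the opening at its end, in the units of the state.
- manip.get_obs(): the state, without advancing time (a new reading comes with each control period).
- get_image(name): name is "scene" or "top" or "wrist"; returns a dict with "frame" (480x640x3 uint8, blue, green, red), "vfov" (degrees; the focal length in pixels is half the picture's height over the tangent of half this angle, whatever the lens; pixels are square), "cx", "cy" (the principal point, pixels), "extrinsics" (4x4, takes a point from world to camera coordinates). Camera axes: x right, y down, z forward; pixel columns grow to the right and rows downward; lengths in mm; the calibration is good to about 2 mm. The wrist camera is an equidistant fisheye: a pixel r from the principal point sees the ray r / f radians off the axis. A picture is of the moment at which its call begins. There is no depth.
- manip.finish_job(): hands the job in, once; it reports no verdict.
The state is a dict: "time_s": time; "joint_positions": joint angles; "dq": joint speeds; "tau": joint torques, N m; "eef_pos": TCP position; "tcp_rot": TCP orientation; "wrist_force": force on the tool from outside, world axes, zero at the start; "torque": the same for the moment, N m; "opening": finger opening in mm.
Only numpy, scipy, OpenCV 4.12 (cv2) and the standard library are available. Lean on these libraries where they do the work, as an engineer would, in place of code of your own. Each camera call takes 0.05 s, during which the arm holds its last target.

### The job

Start the blood-tube roller mixer: pull the green spring knob on its top straight up as far as it goes, hold it out for a moment, then let go so that it springs back home. Leave the red knob of the block heater alone and do not knock over or shift the pill bottle.

Things in the scene. Friction and masses are not known exactly. Their poses are not given: they have to be found in the camera images.
- mixer_grip (a point): Grip point on the mixer's green pull knob: on its axis, half-way up. The knob is an upright cylinder, 28 mm diameter, 30 mm tall, its underside 12 mm above the mixer's flat top at rest; this point is then 107 mm above the counter. It rises with the knob. z up, x and y along the mixer's short and long sides. Fingers fit best at +x and -x. The mixer is a fixed ivory case, 180 x 280 x 80 mm high.
- mixer_knob (a joint): How far the green knob is pulled straight up, in m: 0 home, 0.025 at its stop. A spring draws it home, 2 N at rest to 6 N fully out. Round it, a flat black collar (40 mm diameter, 3 mm high); 85 mm towards the point's +x a fixed black dial (26 mm diameter, 12 mm high); from 55 mm towards -y white rollers with blood tubes, up to 25 mm above the top.
- heater_knob (a joint): How far the red knob of the block heater is pulled up, in m: 0 home. Same shape, spring and place on its case as the green one; leave it alone. The heater is a fixed grey case of the mixer's size with an aluminium block and yellow caps on top. The two instruments stand side by side in either order.
- pill_bottle: Loose amber pill bottle with a white cap, 44 mm in diameter and 85 mm tall, standing on the counter between the two instruments. Origin at the centre of its underside, z up. To be left standing where it is.

How it is judged (in metres and radians):
On the way:
1. the green knob is pulled out (at least 15 mm of its 25 mm) and held for a moment (0.3 s) (value of joint mixer_knob above 0.015 m), for 0.3 s.
At the end, for the whole second after the job is handed in: After having been pulled out and held, the green knob is let go and back home (within 5 mm); the heater's red knob is home (within 5 mm) and the pill bottle stands upright within 30 mm of where it was (value of joint each of mixer_knob, heater_knob below 0.005 m and distance of pill_bottle from where it was at the start of the episode below 0.03 m and angle between pill_bottle's own z axis and vertical below 0.3 rad); the robot touches nothing.
It fails at once if the heater's red knob is pulled out more than 8 mm (value of joint heater_knob above 0.008 m).
It fails at once if the pill bottle is knocked over or shifted by more than 30 mm (distance of pill_bottle from where it was at the start of the episode above 0.03 m or angle between pill_bottle's own z axis and vertical above 0.5 rad).
It also fails if it takes over 32 s, if anything falls off the work surface, if the arm or the gripper's body presses on something with over 40 N, if the wrist force passes 120 N, or if a joint passes its speed limit or range.

## Working session

There is one attempt and no reset: what is moved stays moved. The work goes in short steps, Python scripts to look and compute and a tool call to move; the robot and the scene stay as the last step left them, time stands still between calls to the robot, and variables do not carry over. Pictures are saved under pics/ and viewed, and the job is handed in when it is done.

Besides the shell and the picture viewer there is one more tool, called after "Request:" in YAML: its name, and indented under it one key for each argument. jog_arm: Moves the arm, as the interface text tells. Its arguments: {"type":"object","properties":{"rows":{"type":"array","items":{"type":"array","items":{"type":"number","minimum":-1,"maximum":1}}},"force":{"type":"number"}},"required":["rows"]}

```bash
mkdir -p pics; cat > h.py <<'E'
import numpy as np,cv2
from station import manip,get_image
def snap(n,fn):
    d=get_image(n);cv2.imwrite('pics/'+fn,d['frame']);np.savez('pics/'+n+'.npz',K=np.array([d['vfov'],d['cx'],d['cy']]),E=d['extrinsics']);return d
def ray(n,u,v):
    z=np.load('pics/'+n+'.npz');vf,cx,cy=z['K'];E=z['E'];f=240/np.tan(np.radians(vf/2))
    x,y=u-cx,v-cy
    if n=='wrist':
        r=np.hypot(x,y);t=r/f;d=np.array([np.sin(t)*x/(r+1e-9),np.sin(t)*y/(r+1e-9),np.cos(t)])
    else: d=np.array([x/f,y/f,1])
    return -E[:3,:3].T@E[:3,3],E[:3,:3].T@d
def atz(n,u,v,h):
    o,d=ray(n,u,v);return o+d*(h-o[2])/d[2]
E
python3 - <<'E'
from h import *
for n in('scene','top','wrist'):
    d=snap(n,n+'0.png');print(n,d['vfov'],d['cx'],d['cy'])
print(manip.get_obs())
E
```

```text
scene 48.51776113725945 325.14450752560305 239.45384360199944
top 49.92939108881199 328.4945919506289 239.8354452034649
wrist 65.70646984690485 328.3544103696319 244.75973004828245
{'time_s': 0.15, 'joint_positions': array([-1.33749535,  0.42660423,  0.07385287,  1.60643603, -0.03410163,
        1.11078855, -0.06709689]), 'dq': array([ 2.62414356e-05, -3.07914304e-03,  3.94299538e-04, -1.60209507e-03,
       -5.44681675e-04,  1.05434466e-03,  2.18776212e-05]), 'tau': array([ 6.52745119e-03, -9.36280489e+01,  3.67049530e+00, -4.54416990e+01,
       -4.86710924e-02,  1.78859720e-02,  9.21208334e-05]), 'eef_pos': array([252.02236107, 625.83367127, 204.93635355]), 'tcp_rot': array([3.14153193e+00, 9.75303619e-04, 1.18796946e+00]), 'wrist_force': array([-0.23818199, -0.59182208,  0.03912693]), 'torque': array([0.01311273, 0.06804214, 0.00670418]), 'opening': 93.88419277047298}
```

View pics/scene0.png

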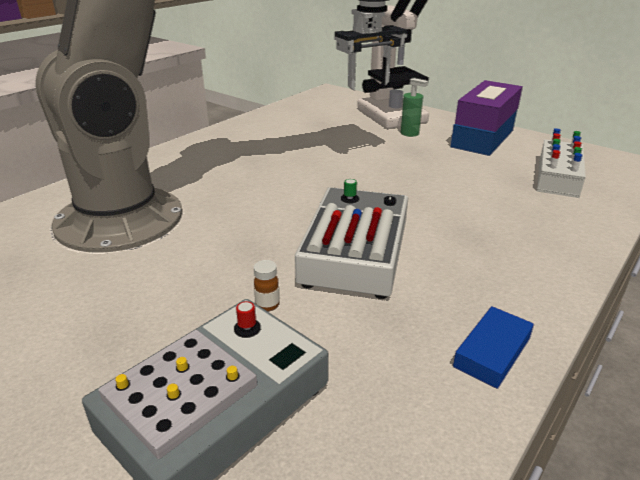

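View pics/top0.png

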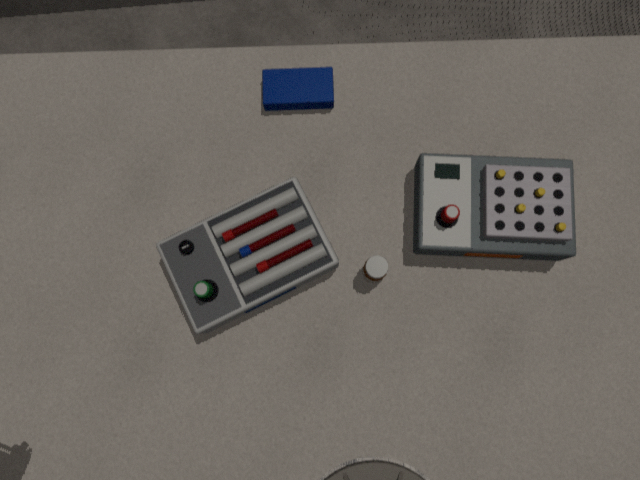

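View pics/wrist0.png

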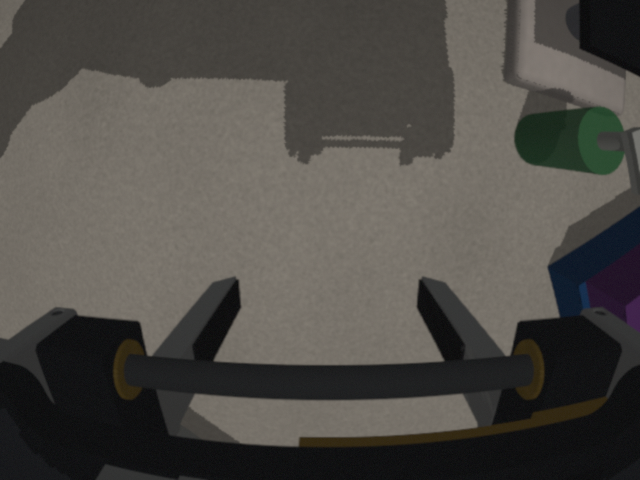

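The top view shows the green knob's top near (204,288), the dial near (186,247) and the bottle at (376,268). In the scene view the green knob is near (350,188). I'll enlarge both.

```bash
python3 - <<'E'
import cv2,numpy as np
a=cv2.imread('pics/top0.png')[230:340,150:260];b=cv2.imread('pics/scene0.png')[165:225,310:420]
cv2.imwrite('pics/ct.png',cv2.resize(cv2.convertScaleAbs(a,alpha=1.8),None,fx=5,fy=5,interpolation=2))
cv2.imwrite('pics/cs.png',cv2.resize(b,None,fx=6,fy=6,interpolation=2))
from h import *
print('knobtop',atz('top',204,288,122),'dial',atz('top',186,247,92),'bottle',atz('top',376,267,85),'red',atz('top',452,212,122))
for p in((158,247),(295,180),(337,262),(197,331)):print(atz('top',*p,80))
E
```

```text
knobtop [445.54637412 276.40884348 122.        ] dial [520.79511022 316.46008881  92.        ] bottle [477.19618669 -14.47084047  85.        ] red [ 563.23243104 -144.53815469  122.        ]
[524.26386786 369.60738229  80.        ]
[640.30008002 124.76613456  80.        ]
[488.56396627  53.22216185  80.        ]
[375.62475876 297.74159219  80.        ]
```

View pics/ct.png

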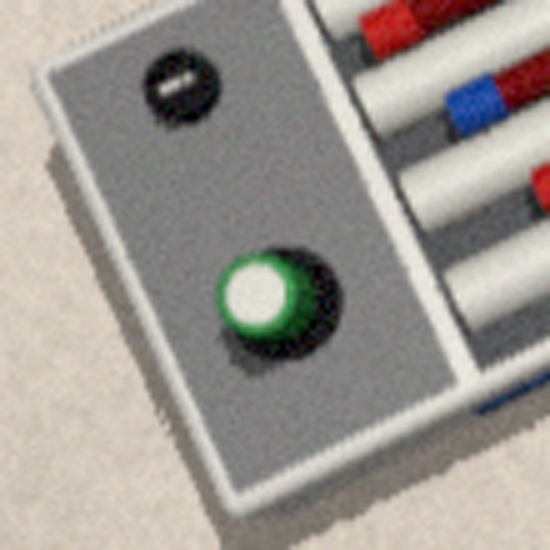

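View pics/cs.png

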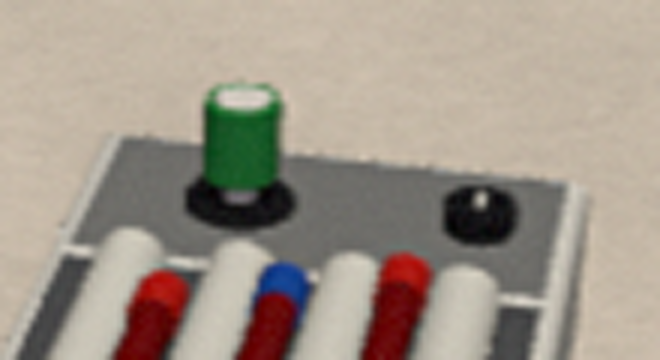

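```bash
python3 - <<'E'
from h import *
print('top',atz('top',201.3,288.7,122),'collar',atz('top',207.7,290.3,83),'dial',atz('top',186,247,92))
print('scene top',atz('scene',350.4,181,122),'collar',atz('scene',350,198.3,83),'dial',atz('scene',390,200.3,90))
o1,d1=ray('top',201.3,288.7);o2,d2=ray('scene',350.4,181)
A=np.c_[d1,-d2];s=np.linalg.lstsq(A,o2-o1,rcond=None)[0];print(o1+s[0]*d1,o2+s[1]*d2)
P=[atz('top',*p,80)[:2] for p in((158,247),(295,180),(337,262),(197,331))]
print([np.linalg.norm(P[i]-P[i-1]) for i in range(4)],[np.degrees(np.arctan2(*(P[i]-P[i-1])[::-1])) for i in range(4)])
E
```

```text
top [444.50558185 280.89363014 122.        ] collar [444.8749992  279.55571375  83.        ] dial [520.79511022 316.46008881  92.        ]
scene top [446.77624454 278.06034959 122.        ] collar [448.96913397 275.52909135  83.        ] dial [526.88988316 309.18048138  90.        ]
[444.67240268 281.36894372 120.11979147] [444.55324647 281.26407046 120.0827076 ]
[np.float64(165.10080721262537), np.float64(270.9458232249128), np.float64(167.75693204367568), np.float64(269.34182075794365)] [np.float64(25.803386016352263), np.float64(-64.64259081951079), np.float64(-154.7560003855128), np.float64(114.79138138978637)]
```

The knob axis is at about (445, 279.5) and the mixer yaw is about 25.3°. Collar, dial and case edges agree with this to within a few mm. I'm moving there at the current height.

Request:
jog_arm:
  rows:
    - [1,0.12,-0.22,0,0,0,-0.008]
    - [1,0.24,-0.44,0,0,0,-0.016]
    - [1,0.36,-0.66,0,0,0,-0.024]
    - [1,0.48,-0.87,0,0,0,-0.032]
    - [1,0.55,-0.98,0,0,0,-0.036]
    - [1,0.55,-0.98,0,0,0,-0.036]
    - [1,0.55,-0.98,0,0,0,-0.036]
    - [1,0.55,-0.98,0,0,0,-0.036]
  force: 30

```text
time_s: 0.82
eef_pos: [306.2, 528.9, 204.9]
tcp_rot: [-3.141, 0.001, 0.964]
wrist_force: [0.9, 0.7, -0.0]
opening: 93.5
```

Request:
jog_arm:
  rows:
    - [1,0.12,-0.22,0,0,0,-0.008]
    - [1,0.24,-0.44,0,0,0,-0.016]
    - [1,0.36,-0.66,0,0,0,-0.024]
    - [1,0.48,-0.87,0,0,0,-0.032]
    - [1,0.55,-0.98,0,0,0,-0.036]
    - [1,0.55,-0.98,0,0,0,-0.036]
    - [1,0.55,-0.98,0,0,0,-0.036]
    - [1,0.55,-0.98,0,0,0,-0.036]

```text
time_s: 1.48
eef_pos: [360.7, 431.8, 205.0]
tcp_rot: [-3.141, 0.001, 0.739]
wrist_force: [-0.6, -0.1, 0.3]
opening: 94.1
```

Request:
jog_arm:
  rows:
    - [1,0.12,-0.22,0,0,0,-0.008]
    - [1,0.24,-0.44,0,0,0,-0.016]
    - [1,0.36,-0.66,0,0,0,-0.024]
    - [1,0.45,-0.82,0,0,0,-0.03]
    - [1,0.45,-0.82,0,0,0,-0.03]
    - [1,0.45,-0.82,0,0,0,-0.03]
    - [1,0.45,-0.82,0,0,0,-0.03]
    - [1,0.45,-0.82,0,0,0,-0.03]

```text
time_s: 2.15
eef_pos: [405.5, 350.3, 205.0]
tcp_rot: [-3.14, 0.001, 0.552]
wrist_force: [-0.1, -0.2, -0.7]
opening: 94.2
```

Request:
jog_arm:
  rows:
    - [1,0.12,-0.2,0,0,0,-0.005]
    - [1,0.22,-0.4,0,0,0,-0.01]
    - [1,0.32,-0.57,0,0,0,-0.015]
    - [1,0.4,-0.71,0,0,0,-0.0175]
    - [1,0.4,-0.71,0,0,0,-0.0175]
    - [1,0.4,-0.71,0,0,0,-0.0175]
    - [1,0.4,-0.71,0,0,0,-0.0175]
    - [1,0.4,-0.71,0,0,0,-0.0175]

```text
time_s: 2.82
eef_pos: [445.2, 279.8, 205.0]
tcp_rot: [-3.14, 0.001, 0.443]
wrist_force: [-0.6, 1.2, -0.3]
opening: 93.8
```

```bash
python3 - <<'E'
from h import *
o=manip.get_obs();print(o['eef_pos'],o['tcp_rot'],o['joint_positions'])
d=snap('wrist','wrist1.png');snap('scene','scene1.png')
z=np.load('pics/wrist.npz')
def pw(p):
    c=z['E']@np.r_[p,1];vf,cx,cy=z['K'];f=240/np.tan(np.radians(vf/2));t=np.arctan2(np.hypot(c[0],c[1]),c[2]);a=np.arctan2(c[1],c[0]);return cx+f*t*np.cos(a),cy+f*t*np.sin(a)
print(pw([445,279.5,122]),pw([445,279.5,83]))
E
```

```text
[445.2029972  279.82284735 204.95015448] [-3.14022662e+00  6.42360814e-04  4.42570996e-01] [-0.99801523  0.18550886  0.35993117  1.95536448 -0.07832192  1.01409603
 -0.15971242]
(np.float64(325.9710754870513), np.float64(250.6535426307593)) (np.float64(326.2246109977048), np.float64(238.11833710425594))
```

View pics/wrist1.png

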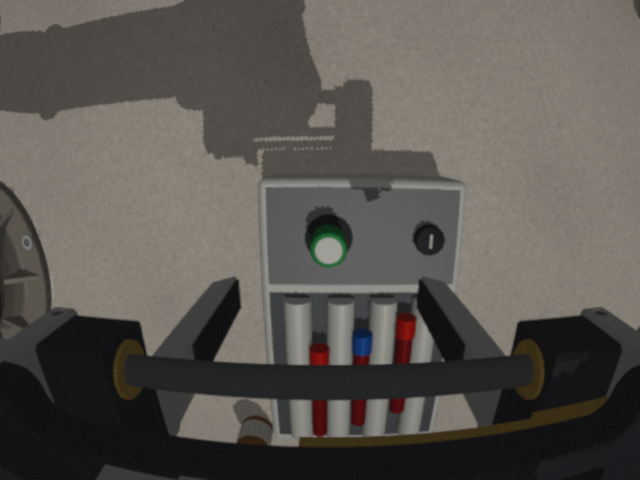

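View pics/scene1.png

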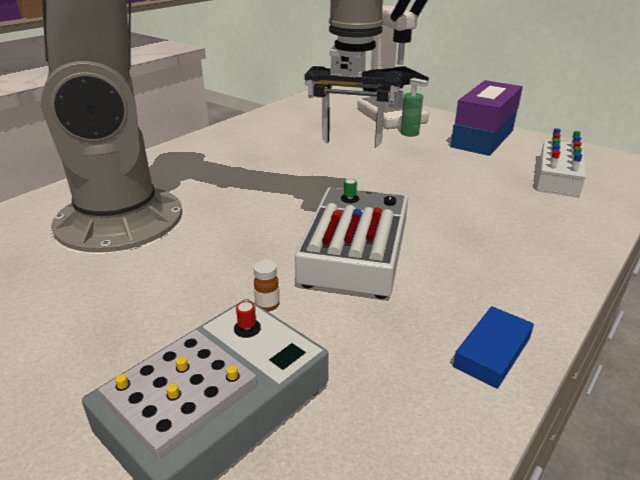

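The knob top is at about (328,249) in the wrist view, against a prediction of (326,251), so it agrees to about 1 mm. The case is square with the jaws. Descending.

Request:
jog_arm:
  rows:
    - [1,0,0,-0.2,0,0,0]
    - [1,0,0,-0.4,0,0,0]
    - [0.6,0,0,-0.6,0,0,0]
    - [0.6,0,0,-0.75,0,0,0]
    - [0.6,0.01,0,-0.85,0,0,0]
    - [0.6,0.01,0,-0.93,0,0,0]
    - [0.6,0.01,0,-1.0,0,0,0]
    - [0.6,0.01,0,-1.0,0,0,0]

```text
time_s: 3.58
eef_pos: [445.8, 279.8, 104.1]
tcp_rot: [-3.141, 0.002, 0.443]
wrist_force: [-1.9, -0.4, -0.3]
opening: 75.2
```

Request:
jog_arm:
  rows:
    - [0.6,0,0,-0.07,0,0,0]
    - [0.6,0,0,-0.13,0,0,0]
    - [0.6,0,0,-0.13,0,0,0]
    - [0.6,0,0,-0.13,0,0,0]
    - [0.6,0,0,-0.13,0,0,0]
    - [0.6,0,0,-0.13,0,0,0]
    - [0.6,0,0,-0.13,0,0,0]
    - [0.6,0,0,-0.13,0,0,0]

```text
time_s: 4.25
eef_pos: [445.9, 279.9, 91.3]
tcp_rot: [-3.141, 0.001, 0.443]
wrist_force: [0.0, 0.0, 0.9]
opening: 75.5
```

```bash
python3 - <<'E'
from h import *
snap('scene','scene2.png');snap('top','top2.png')
a=cv2.imread('pics/scene2.png')[100:225,290:420];b=cv2.imread('pics/top2.png')[210:335,140:270]
cv2.imwrite('pics/c2.png',np.hstack([cv2.resize(i,None,fx=3,fy=3,interpolation=2) for i in(a,b)]))
E
```

```text
(no output)
```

View pics/c2.png

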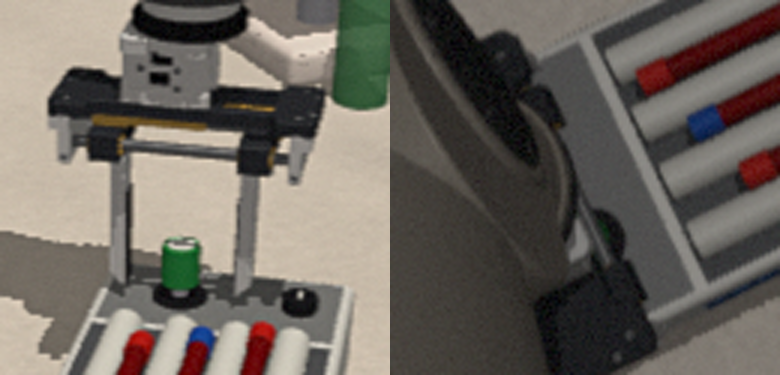

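The fingers straddle the knob, which looks centred between them. Closing.

Request:
jog_arm:
  rows:
    - [-0.2,0,0,0,0,0,0]
    - [-0.5,0,0,0,0,0,0]
    - [-1,0,0,0,0,0,0]
    - [-1,0,0,0,0,0,0]
    - [-1,0,0,0,0,0,0]
    - [-1,0,0,0,0,0,0]
    - [-1,0,0,0,0,0,0]
    - [-1,0,0,0,0,0,0]
  force: 35

```text
time_s: 5.02
eef_pos: [445.3, 279.5, 91.1]
tcp_rot: [-3.141, 0.003, 0.443]
wrist_force: [-1.2, -0.8, 7.7]
opening: 27.6
```

Request:
jog_arm:
  rows:
    - [-1,0,0,0.05,0,0,0]
    - [-1,0,0,0.1,0,0,0]
    - [-1,0,0,0.15,0,0,0]
    - [-1,0,0,0.19,0,0,0]
    - [-1,0,0,0.22,0,0,0]
    - [-1,0,0,0.24,0,0,0]
    - [-1,0,0,0.25,0,0,0]
    - [-1,0,0,0.25,0,0,0]

```text
time_s: 5.68
eef_pos: [445.3, 279.5, 116.2]
tcp_rot: [-3.141, 0.003, 0.443]
wrist_force: [1.3, 0.5, -7.1]
opening: 27.4
```

```bash
python3 - <<'E'
from h import *
snap('scene','scene3.png')
a=cv2.imread('pics/scene3.png')[100:225,290:420]
cv2.imwrite('pics/c3.png',cv2.resize(a,None,fx=4,fy=4,interpolation=2))
E
```

```text
(no output)
```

View pics/c3.png

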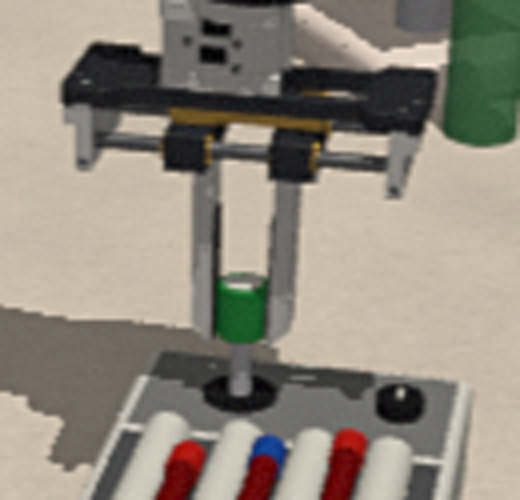

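The knob is lifted clear with its stem showing, and the wrist reads -7 N, about the spring force near the stop. I'll hold, then open.

Request:
jog_arm:
  rows:
    - [-1,0,0,0,0,0,0]
    - [-1,0,0,0,0,0,0]
    - [-1,0,0,0,0,0,0]
    - [-1,0,0,0,0,0,0]
    - [-1,0,0,0,0,0,0]
    - [-1,0,0,0,0,0,0]
    - [-1,0,0,0,0,0,0]
    - [-1,0,0,0,0,0,0]

```text
time_s: 6.4
eef_pos: [445.3, 279.5, 116.0]
tcp_rot: [-3.141, 0.003, 0.443]
wrist_force: [0.6, 1.6, -6.0]
opening: 27.1
```

Request:
jog_arm:
  rows:
    - [0.6,0,0,0,0,0,0]
    - [0.6,0,0,0,0,0,0]
    - [0.6,0,0,0,0,0,0]
    - [0.6,0,0,0,0,0,0]
    - [0.6,0,0,0,0,0,0]
    - [0.6,0,0,0,0,0,0]
    - [0.6,0,0,0,0,0,0]
    - [0.6,0,0,0,0,0,0]

```text
time_s: 7.07
eef_pos: [445.3, 279.5, 116.1]
tcp_rot: [-3.141, 0.003, 0.443]
wrist_force: [0.2, 0.3, 0.6]
opening: 74.4
```

Request:
jog_arm:
  rows:
    - [0.6,0,0,0.15,0,0,0]
    - [0.6,0,0,0.3,0,0,0]
    - [0.6,0,0,0.45,0,0,0]
    - [0.6,0,0,0.6,0,0,0]
    - [0.6,0,0,0.75,0,0,0]
    - [0.6,0,0,0.85,0,0,0]
    - [0.6,0,0,0.9,0,0,0]
    - [0.6,0,0,0.9,0,0,0]

```text
time_s: 7.73
eef_pos: [445.6, 279.8, 206.8]
tcp_rot: [-3.14, 0.002, 0.443]
wrist_force: [0.1, -0.1, -0.5]
opening: 75.2
```

```bash
python3 - <<'E'
from h import *
snap('scene','scene4.png');o=manip.get_obs();print(o['eef_pos'],o['wrist_force'],np.abs(o['dq']).max())
E
```

```text
[445.27059768 279.6047419  206.00101296] [-0.52691952 -0.05363424  0.16530994] 0.01605809622576421
```

View pics/scene4.png

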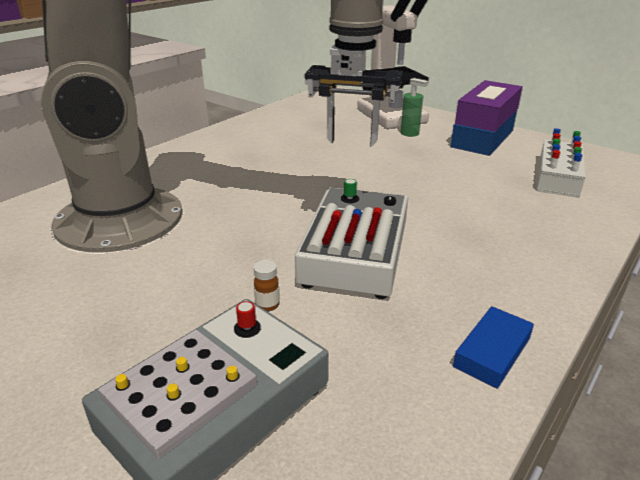

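The green knob is back at (350,188), its starting pixel. The bottle and red knob haven't moved and the gripper is clear, so I'm handing the job in.

```bash
python3 -c "
from station import manip
print(manip.finish_job())"
```

```text
the job is handed in; nothing more can be done
None
```

I gripped the green knob on its ±x sides, pulled it straight up 25 mm to its stop, held it there for about 0.7 s and let go. I then raised the gripper about 90 mm clear and handed the job in at about 8 s of the 32 s allowed. No verdict is reported.

- **Pull:** while held, the wrist read 6–7 N downward, about the spring force near the stop. The opening stayed near 27 mm, the knob's width, and a picture showed the stem exposed.
- **After release:** the last scene picture shows the green knob back at its starting position. The red knob and the pill bottle appear where they were, and the wrist force was about zero.
- **Measurement agreement:** the top and scene views put the knob axis within about 3 mm of each other; the dial and collar differed by 6–9 mm. The wrist view matched the knob to about 1 mm before I descended. No check failed.

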